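# Biscuit stall: stand the tin on the scale and hold the biscuit bin's lid open

## Task

Get this order ready for filling: take the taller of the two open tins, set it down upright in the middle of the scale's round pan and let go of it, then lift the lid of the wooden biscuit bin by its bow handle and hold it open at 50 degrees from shut, so that the biscuits can be scooped out into the tin. The lid has no stay and drops shut by itself, so finish while still holding it at that angle by the handle. Leave everything else standing where it is.

Things in the scene. Friction and masses are not known exactly. Their poses are not given: they have to be found in the camera images.
- tall_tin: The taller open tin, to be filled: bare metal, round, straight-sided, empty, without a lid, 60 mm in diameter, 105 mm high, wall 3 mm, about 0.11 kg. Stands mouth up on the table, in front of the bin or of the scale. Origin at the centre of its underside, z up through the mouth.
- short_tin: The other open tin, not wanted: 74 mm in diameter, only 55 mm high. Bystander. Origin at the centre of its underside. It and the taller tin may stand in each other's places.
- scale: White shop scale fixed to the table, low box 190 mm (its x) by 160 mm (its y) with its top 44 mm above the table, sloped display along its -x edge, and a round steel pan, 120 mm in diameter and 6 mm thick, raised on a hub. Origin at the centre of its footprint on the table. The scale may stand to the left or to the right of the middle, with the bin on the other side.
- pan (a point): Centre of the top face of the scale's round pan, 70 mm above the table (22 mm towards the scale's +x from its origin). The pan is flat and fixed (it does not give), radius 60 mm.
- bin: Dark wooden biscuit bin fixed to the table, 220 by 220 mm, 115 mm high, with a glazed lid. Origin at the centre of its footprint on the table; its own -x side is the front, which faces the robot (turned up to 0.2 rad); the lid is hinged along the top edge of its +x side.
- lid_hinge (a point): Middle of the lid's hinge line: 110 mm towards the bin's +x from the bin's origin, 115 mm above the table. The line runs along the bin's y. The axes of this point are those of the bin.
- lid (a joint): Lid angle in rad: 0 shut (at the start), grows as the front edge rises, 0.873 = 50 degrees open. Range 0 to 1.75. No spring, hardly any friction: it falls shut when let go below 90 degrees. The lid is a wood frame with a glass pane, about 0.6 kg, 228 mm deep and wide, 14 mm thick.
- lid_handle (a point): Steel bow handle on the lid's front rail: round bar, 10 mm thick, along the bin's y, 104 mm between its end posts, centre line 35 mm above the lid's top. This point is the middle of the bar: lid shut, 210 mm from the hinge line towards the bin's -x and 49 mm above it (164 mm above the table). Turns with the lid; its axes are the bin's when shut. The bar can turn between a gripper's pads.
- front_jar: Bystander: small closed jar with a yellow cap, 58 mm in diameter, 75 mm high, between the tins. Origin at the centre of its underside.
- mid_jar: Bystander: slim closed jar of biscuits with a red cap, 56 mm in diameter, 130 mm high, between the bin and the scale. Origin at the centre of its underside.
- honey_jar: Bystander: amber jar, 68 mm in diameter, 100 mm high, far left. Origin at the centre of its underside.
- left_tub: Bystander: flat clear tub with a white lid, 130 by 110 by 60 mm, on the left. Origin at the centre of its underside.
- right_tub: Bystander: clear tub with a white lid, 110 by 130 by 75 mm, on the right. Origin at the centre of its underside.
- scoop: Bystander: steel biscuit scoop lying on the table on the right, 185 mm long, 36 mm high. Origin on its underside, where the handle (to its -x) meets the blade.
There are look-alikes about, which are no part of the job. What is shaped like the tall_tin but blue is not meant.

How it is judged:
By the outcome, as a careful person would: the job done as asked, in the order asked, and still so for the second after the job is handed in, while the arm keeps its last pose, push and grip.
It also fails if it takes over 56 s, if anything falls off the work surface, if the arm or the gripper's body presses on something with over 40 N, if the wrist force passes 120 N, or if a joint passes its speed limit or range.

## Robot

A 6-joint arm with a two-finger parallel gripper is mounted at the origin on the work surface. World frame = base frame: x ahead of the robot, y to its left, z up, the work surface at z = 0. Lengths are in m, angles in rad, forces in N, time in s.
With the tool pointing down it reaches from about 0.35 to 0.875 m from the base axis. Payload 4.2 kg.
Tool frame: the origin (TCP) lies at the very end of the fingers, on their centre line; the grasp point (between the pads) lies 19 mm behind it; x points along the fingers, y is the direction in which the jaws open and shut, and the axes are right-handed (so a half turn about x gives the same grasp; the last joint's range is limited). The gripper opens to 85 mm and grips with 20 to 120 N. Pads are 22 mm wide; open, the fingers measure 114 mm over their backs; the gripper's body (76 mm by 85 mm) begins 54 mm behind the grasp point. The pads swing forward as they close: fully open they stand 13 mm farther back than shut.
Start: joints at [-0.843, 0.385, 0.008, 0, -1.194, -0.259], TCP at [0.282, -0.558, 0.193] pointing down, gripper open.
Joint ranges: [-3.14, 3.14], [-1.21, 2.06], [-1.07, 1.41], [-3.16, 2.05], [-2.99, -0.16], [-3.1, 3.1]. Speed limits (rad/s): [2.79, 2.79, 3.14, 3.14, 3.14, 3.14].

## Interface

Orientations are given as a unit quaternion [w, x, y, z].
In Python, from plant import arm, imaging, hand_in gives the robot as it stands.
- The arm moves only by the shell command python3 -m creep 'ROWS' [FORCE]. ROWS is JSON, a list of rows, each a list of 7 numbers: the shift along the tool's x, y, z in cm, then the turn, a rotation vector about the tool's x, y, z in rad, then the gripper's target within -1 to 1 (fully open at 1, half-way at 0, shut at -1). A call has 1 to 20 rows; each row is the pose to reach, as a shift and turn from the pose measured when the call began, along the tool's axes at that moment; what a row does not reach only later rows make up. A row lasts 1/10 s, in which the tool goes at most 50 mm and 8.59 degrees, less where a joint would pass 70% of its speed; a pose out of reach is approached as far as the arm can. A call with a gripper value outside its range is refused whole. The fingers move at their own pace and stop on an object; FORCE is the grip in N (left out, the last holds). Time passes only in rows, so rows that repeat a pose let the fingers close. It gives the time, the measured TCP pose, the force and the opening at its end, in the units of the state.
- arm.sense(): the state, without advancing time (a new reading comes with each control period).
- imaging.snapshot(name): name is "scene" or "top" or "wrist"; returns a dict with "pixels" (480x640x3 uint8, red, green, blue), "mtx" (3x3 intrinsics, pixels), "k1" (the pictures are not rectified: a ray, as slopes to the right and down, at radius r is drawn at 1 + k1 r^2 times it, then the intrinsics apply), "position" and "rotation" of the camera in the world; the wrist camera has in their place "mount" (4x4, takes a point from camera to tool coordinates, whose origin is the TCP and whose axes are the tool frame's). Camera axes: x right, y up, looking along -z (the intrinsics and any distortion apply to the point x, -y, -z); pixel columns grow to the right and rows downward; lengths in m; the calibration is good to about 2 mm. A picture is of the moment at which its call begins: read the wrist's pose just before it. There is no depth.
- hand_in(): hands the job in, once; it reports no verdict.
The state is a dict: "time": time; "joints": joint angles; "joint_velocities": joint speeds; "joint_efforts": joint torques, N m; "position": TCP position; "tcp_rot": TCP orientation; "contact_force": force on the tool from outside, world axes, zero at the start; "wrist_torque": the same for the moment, N m; "grip_width": opening from 0.0 (shut) to 1.0 (fully open).
Only numpy, scipy, OpenCV 4.12 (cv2) and the standard library are available. Lean on these libraries where they do the work, as an engineer would, in place of code of your own. Each camera call takes 0.05 s, during which the arm holds its last target.

## Working session

There is one attempt and no reset: what is moved stays moved. The work goes in short steps, Python scripts to look and compute and a shell command to move; the robot and the scene stay as the last step left them, time stands still between calls to the robot, and variables do not carry over. Pictures are saved under pics/ and viewed, and the job is handed in when it is done.

```bash
ls; mkdir -p pics; python3 - <<'E'
from plant import arm, imaging
import cv2
print(arm.sense())
for n in ("scene","top","wrist"):
    s=imaging.snapshot(n)
    cv2.imwrite(f"pics/{n}0.png",s["pixels"][:,:,::-1])
    print(n,{k:(v.tolist() if hasattr(v,'tolist') else v) for k,v in s.items() if k!="pixels"})
E
```

```text
pics
{'time': 0.0, 'joints': array([-8.43434352e-01,  3.85555238e-01,  6.59309633e-03, -5.02033912e-04,
       -1.19399453e+00, -2.58605789e-01]), 'joint_velocities': array([-0.00092581, -0.00034515, -0.001008  , -0.00010316, -0.00088209,
       -0.00198738]), 'joint_efforts': array([ 7.57969747e-05, -3.92287123e+01,  1.88408875e+01,  4.18623269e+00,
       -4.57363960e-03, -4.93199508e-06]), 'position': array([ 0.28206637, -0.55696549,  0.19180922]), 'tcp_rot': array([ 0.68757239, -0.16340243,  0.68800468,  0.16490428]), 'contact_force': array([0.25042812, 1.03299867, 0.66161017]), 'wrist_torque': array([ 0.03594653,  0.03164216, -0.00667306]), 'grip_width': 0.9961675590248366}
scene {'mtx': [[460.906410632292, 0.0, 317.2070866932611], [0.0, 460.906410632292, 233.9691373807201], [0.0, 0.0, 1.0]], 'k1': -0.10660326863224202, 'position': [1.5379872800658936, -0.2644315490543842, 0.9384059547714405], 'rotation': [0.725883666639791, 0.3385886996666764, 0.2644465423980431, 0.5371392940172242]}
top {'mtx': [[553.4312334196351, 0.0, 326.98834432398564], [0.0, 553.4312334196351, 247.95767744729977], [0.0, 0.0, 1.0]], 'k1': -0.018484804387044966, 'position': [0.5081616491987629, 0.009871717305286305, 1.3501860121368516], 'rotation': [0.7135998984109264, 0.016825629679394605, -0.011602113179258668, -0.7002552921210827]}
wrist {'mtx': [[429.68369003294066, 0.0, 325.10132413947906], [0.0, 429.68369003294066, 243.11216724346173], [0.0, 0.0, 1.0]], 'k1': -0.07653825155092395, 'mount': [[-0.0001971859851744536, 0.2823950549736503, -0.9592981778592704, -0.18055616627726487], [0.9999999794073247, 0.00010172105333176327, -0.00017560802527753858, -0.00043481547554236055], [4.798998315910584e-05, -0.9592981927321955, -0.28239506921634666, -0.07263895586574375], [0.0, 0.0, 0.0, 1.0]]}
```

View pics/scene0.png

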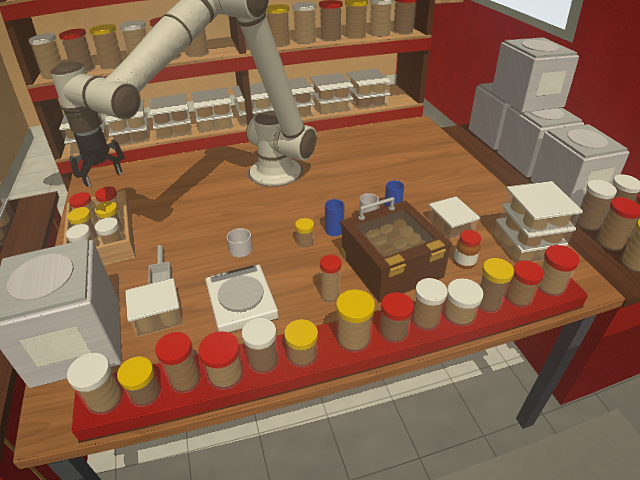

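View pics/top0.png

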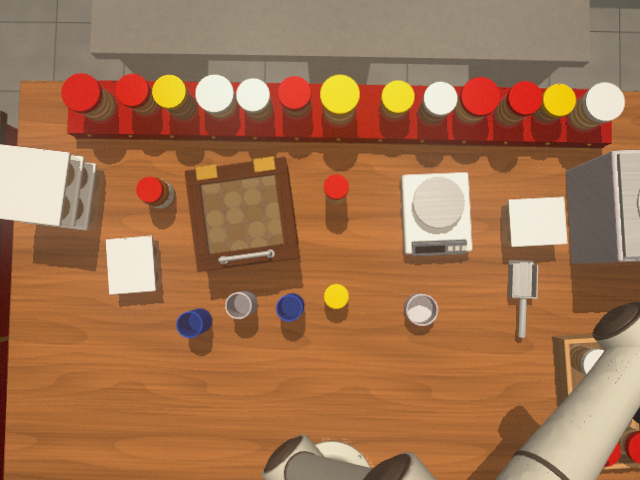

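View pics/wrist0.png

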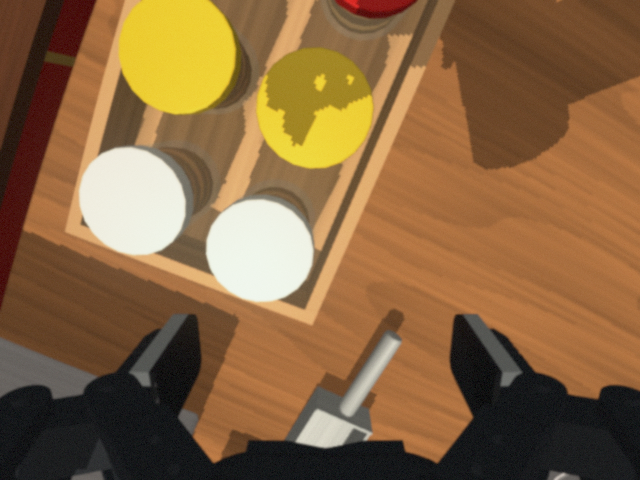

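Top view: two bare-metal tins at (239,305), between two blue look-alikes at (193,323) and (290,307), and at (421,310) in front of the scale. I'll compare the two metal ones in enlarged crops.

```bash
cat > h.py <<'E'
import numpy as np, cv2
from scipy.spatial.transform import Rotation as R
def rot(q): return R.from_quat([q[1],q[2],q[3],q[0]])
def cam(s, st=None):
    if "mount" in s:
        T=np.eye(4);T[:3,:3]=rot(st["tcp_rot"]).as_matrix();T[:3,3]=st["position"]
        M=T@np.array(s["mount"]); return M[:3,3],M[:3,:3]
    return np.array(s["position"]),np.array(rot(s["rotation"]).as_matrix())
def ray(s,uv,st=None):
    p,Rm=cam(s,st);k=np.array(s["mtx"])
    x=(uv[0]-k[0,2])/k[0,0];y=(uv[1]-k[1,2])/k[1,1]
    rd=np.hypot(x,y);r=rd
    for _ in range(20): r=rd/(1+s["k1"]*r*r)
    f=r/rd if rd>0 else 1
    d=Rm@np.array([x*f,-y*f,-1]);return p,d/np.linalg.norm(d)
def plane(s,uv,z,st=None):
    p,d=ray(s,uv,st);return p+d*(z-p[2])/d[2]
def proj(s,P,st=None):
    p,Rm=cam(s,st);k=np.array(s["mtx"]);c=Rm.T@(np.array(P)-p)
    x,y=c[0]/-c[2],-c[1]/-c[2];f=1+s["k1"]*(x*x+y*y)
    return np.array([k[0,0]*x*f+k[0,2],k[1,1]*y*f+k[1,2]])
E
python3 - <<'E'
import cv2,numpy as np
t=cv2.imread("pics/top0.png")
a=cv2.resize(t[270:350,160:320],(800,400),interpolation=cv2.INTER_CUBIC)
b=cv2.resize(t[150:350,380:500],(360,600),interpolation=cv2.INTER_CUBIC)
cv2.imwrite("pics/cropA.png",a);cv2.imwrite("pics/cropB.png",cv2.resize(t[270:350,370:530],(800,400),interpolation=cv2.INTER_CUBIC))
E
```

```text
(no output)
```

View pics/cropA.png

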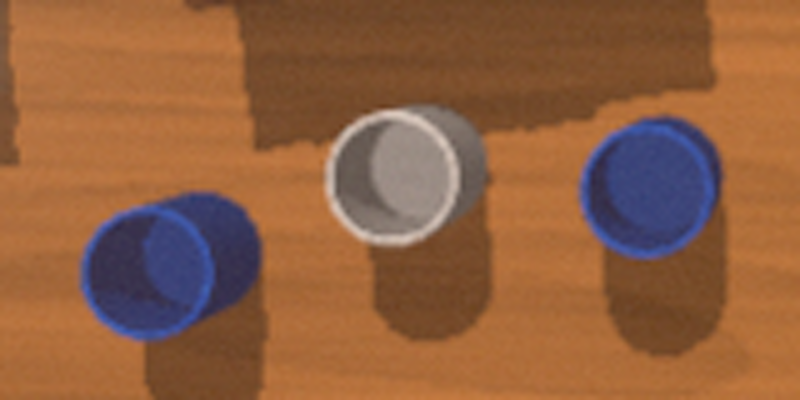

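View pics/cropB.png

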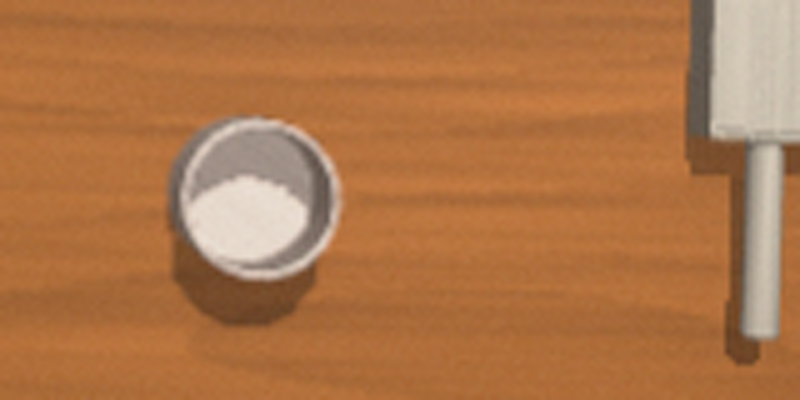

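Crop A shows the metal tin at crop (393,177), rim about 134/5 = 27 px. At z = 0.105 that is about 60 mm. It is deep, with its side wall showing, between two blue ones. Crop B shows a metal tin 31.6 px across, about 74 mm at z = 0.055, and shallow. So the wanted tin is the one at top (238.6,305.4). Next I measure it, the pan, the handle and the neighbours.

```bash
cat > m.py <<'E'
from plant import imaging
from h import *
s=imaging.snapshot("top");im=cv2.cvtColor(s["pixels"],cv2.COLOR_RGB2BGR);hsv=cv2.cvtColor(im,cv2.COLOR_BGR2HSV)
def big(mask,x0,y0,x1,y1):
    m=np.zeros(mask.shape,np.uint8);m[y0:y1,x0:x1]=mask[y0:y1,x0:x1]
    c,_=cv2.findContours(m,cv2.RETR_EXTERNAL,cv2.CHAIN_APPROX_NONE);return max(c,key=cv2.contourArea)
def fit(mask,box,name,z):
    c=big(mask,*box)
    e=cv2.fitEllipse(cv2.convexHull(c)) if len(cv2.convexHull(c))>=5 else None
    P=plane(s,e[0],z);d=np.array(e[1])*(s["position"][2]-z)/s["mtx"][0][0]
    print(name,np.round(e[0],1),np.round(P,4),"diam",np.round(d,4));return P
V=hsv[:,:,2].astype(int);S=hsv[:,:,1].astype(int);H=hsv[:,:,0]
lt=lambda v:((V>v)&(S<60)).astype(np.uint8)
fit(lt(185),(220,285,262,325),"tall rim",.105)
fit(lt(185),(400,285,445,332),"short rim",.055)
yel=((H>20)&(H<35)&(S>150)&(V>120)).astype(np.uint8);red=(((H<6)|(H>174))&(S>180)&(V>120)).astype(np.uint8)
fit(yel,(318,280,355,315),"front_jar",.075);fit(red,(318,170,355,205),"mid_jar",.13)
blue=((H>105)&(H<130)&(S>120)).astype(np.uint8)
for b in ((170,300,215,345),(270,285,310,328)): 
    r=cv2.boundingRect(big(blue,*b));print("blue bbox",r)
print("scene-based pan etc:")
cv2.imwrite("pics/panc.png",cv2.resize(im[160:265,390:485],(570,630)[:2],interpolation=cv2.INTER_CUBIC)[:600])
cv2.imwrite("pics/binc.png",cv2.resize(im[150:280,180:305],(577,600),interpolation=cv2.INTER_CUBIC))
E
python3 m.py
```

```text
tall rim [238. 305.] [0.4261 0.2171 0.105 ] diam [0.0567 0.0591]
short rim [420.2 314.8] [ 0.4085 -0.2003  0.055 ] diam [0.0445 0.0688]
front_jar [335.9 295.9] [ 0.4495 -0.0028  0.075 ] diam [0.0565 0.0575]
mid_jar [335.8 186.4] [0.6941 0.0024 0.13  ] diam [0.053  0.0544]
blue bbox (177, 311, 26, 27)
blue bbox (277, 294, 26, 27)
scene-based pan etc:
```

```bash
sleep 5; ls pics
```

```text
binc.png
cropA.png
cropB.png
panc.png
scene0.png
top0.png
wrist0.png
```

View pics/panc.png

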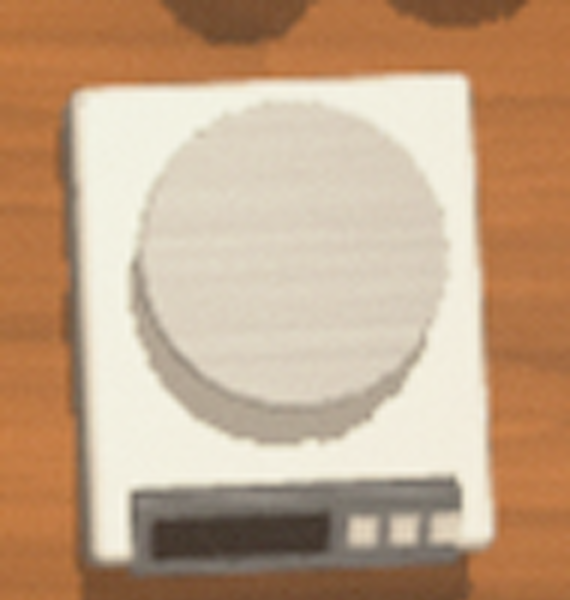

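View pics/binc.png

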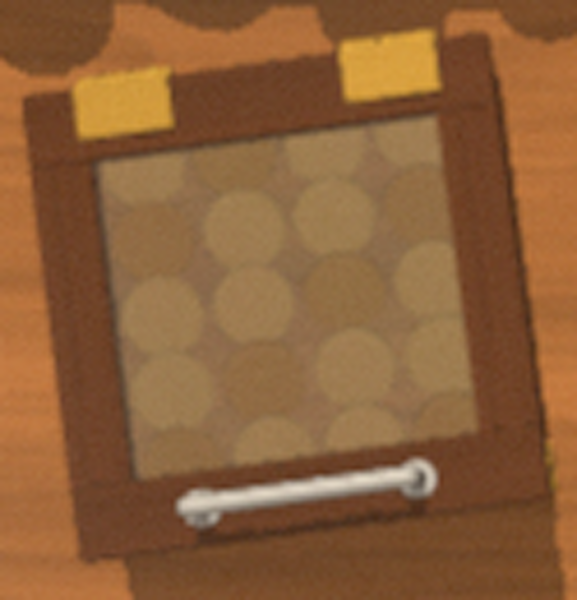

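Pan in the crop: centre (294,254), which is top pixel (439.1,202.3). Bin: lid corners clear, handle bar from about (221,259) to (272,254) in the top view.

```bash
cat > m2.py <<'E'
from plant import imaging
from h import *
s=imaging.snapshot("top")
P=plane(s,(439.0,202.2),.070);print("pan",P)
sc=577/125;sy=600/130
c=lambda a,b:(180+a/sc-.3,150+b/sy-.3)
q=[plane(s,c(*p),.129) for p in ((27,97),(490,35),(550,497),(83,560))]
print("sides",[np.linalg.norm(q[i]-q[i-1]).round(4) for i in range(4)])
ctr=np.mean(q,0);print("lid ctr",ctr)
ax=(q[0]+q[1]-q[2]-q[3])[:2];yaw=np.arctan2(ax[1],ax[0])
ay=(q[0]+q[3]-q[1]-q[2])[:2];print("yaw",yaw,np.arctan2(-ay[0],ay[1]))
e=[plane(s,c(*p),.164) for p in ((192,506),(424,478))]
h=(e[0]+e[1])/2;print("handle",e,h,"len",np.linalg.norm(e[0]-e[1]),"yaw",np.arctan2(-(e[0]-e[1])[0],(e[0]-e[1])[1]))
print("handle->lidctr",h-ctr)
im=cv2.cvtColor(s["pixels"],cv2.COLOR_RGB2BGR)
# tall tin rim by circle
rim=plane(s,(160+393/5-.4,270+177/5-.4),.105);print("tin",rim)
for nm,p in(("blueL",(160+148/5-.4,270+273/5-.4)),("blueR",(160+649/5-.4,270+187/5-.4))):print(nm,plane(s,p,.105))
s2=imaging.snapshot("scene")
for P_ in (rim,P,h,plane(s,(439.0,202.2),.070)): print(proj(s2,P_))
im=cv2.cvtColor(s2["pixels"],cv2.COLOR_RGB2BGR)
x,y=proj(s2,P).astype(int)
a=cv2.resize(im[y-60:y+40,x-60:x+60],(600,500),interpolation=cv2.INTER_CUBIC)
u=(proj(s2,P)-[x-60,y-60]+.5)*5;cv2.drawMarker(a,(int(u[0]),int(u[1])),(0,0,255),0,15,1)
x,y=proj(s2,h).astype(int)
b=cv2.resize(im[y-50:y+50,x-60:x+60],(600,500),interpolation=cv2.INTER_CUBIC)
for Q in (h,e[0],e[1],rim):
  u=(proj(s2,Q)-[x-60,y-50]+.5)*5;cv2.drawMarker(b,(int(u[0]),int(u[1])),(0,0,255),0,15,1)
cv2.imwrite("pics/chk1.png",a);cv2.imwrite("pics/chk2.png",b)
E
python3 m2.py
```

```text
pan [ 0.67073979 -0.23816603  0.07      ]
sides [np.float64(0.2252), np.float64(0.2256), np.float64(0.2247), np.float64(0.2258)]
lid ctr [0.62924083 0.20944943 0.129     ]
yaw 0.1499950382165152 0.15190149162512645
handle [array([0.52709536, 0.24558784, 0.164     ]), array([0.54216455, 0.13782734, 0.164     ])] [0.53462996 0.19170759 0.164     ] len 0.10880903424774578 yaw 0.13893867717277086
handle->lidctr [-0.09461087 -0.01774184  0.035     ]
tin [0.42619916 0.21654477 0.105     ]
blueL [0.38096734 0.32580268 0.105     ]
blueR [0.42401495 0.10135877 0.105     ]
[368.75967713 197.780798  ]
[239.78038581 290.28318762]
[375.48374577 202.78020729]
[239.78038581 290.28318762]
```

View pics/chk1.png

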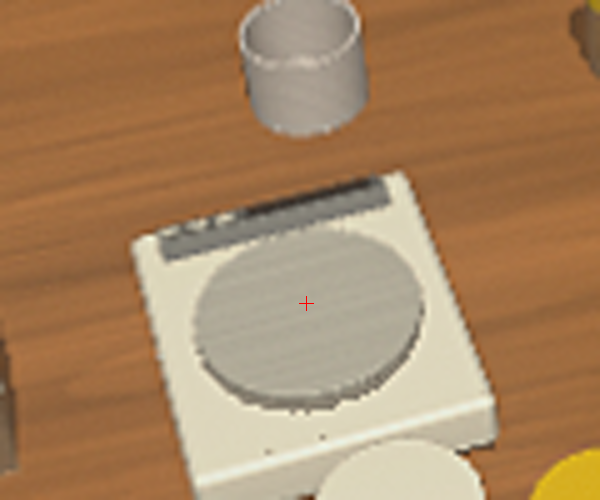

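View pics/chk2.png

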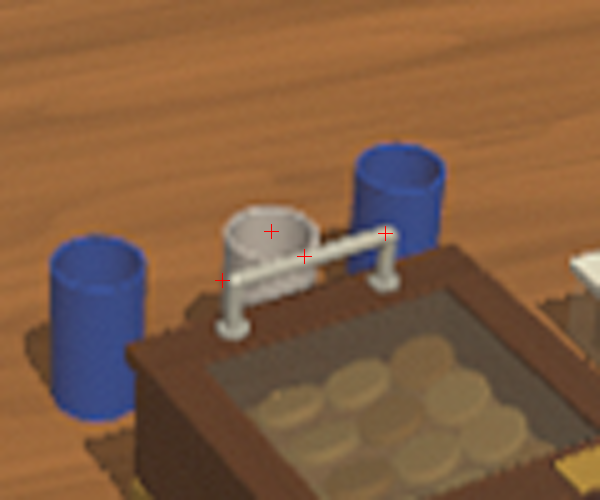

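Both views agree. Tin (0.426, 0.217) with rim height 0.105, pan (0.671, -0.238), handle about (0.533, 0.192), bin yaw about 0.15. The markers land on the real features in the scene view. I grip the tin with the jaws along the bin's x, which is square to the line of the blue tins. Now to work out the move.

```bash
cat > go.py <<'E'
import sys
from plant import arm
from h import *
def tgt(yaw,tilt=0,flip=1):
    # tool x down, y along flip*(cos yaw, sin yaw); tilt: fingers lean toward -y_bin dir (towards robot) positive
    y=flip*np.array([np.cos(yaw),np.sin(yaw),0]);x=np.array([0,0,-1.]);z=np.cross(x,y)
    M=np.stack([x,y,z],1)
    ax=np.array([-np.sin(yaw),np.cos(yaw),0])  # +bin y
    return R.from_rotvec(ax*tilt)*R.from_matrix(M)
def rel(pos,Rt,st=None):
    st=st or arm.sense();R0=rot(st["tcp_rot"])
    d=R0.inv().apply(np.array(pos)-st["position"])*100
    return np.round(d,2),np.round((R0.inv()*Rt).as_rotvec(),3)
E
python3 - <<'E'
from go import *
st=arm.sense();print(rot(st["tcp_rot"]).as_matrix().round(3),st["time"])
for f in(1,-1):
  print(f,"wp",rel([.46,-.15,.24],tgt(.15,0,f)),"tin over",rel([.426,.2165,.24],tgt(.15,0,f)))
E
```

```text
[[-0.    -0.452  0.892]
 [ 0.001  0.892  0.452]
 [-1.     0.001 -0.   ]] 0.3
1 wp (array([-4.73, 28.32, 34.26]), array([ 1.89e+00, -1.00e-03, -0.00e+00])) tin over (array([-4.71, 62.55, 47.78]), array([ 1.89e+00, -1.00e-03, -0.00e+00]))
-1 wp (array([-4.73, 28.32, 34.26]), array([-1.252e+00,  0.000e+00, -1.000e-03])) tin over (array([-4.71, 62.55, 47.78]), array([-1.252e+00,  0.000e+00, -1.000e-03]))
```

```bash
python3 -m creep '[[-4.7,5,8,-0.2,0,0,1],[-4.7,28.3,34.3,-0.75,0,0,1],[-4.7,28.3,34.3,-0.75,0,0,1],[-4.7,28.3,34.3,-0.75,0,0,1],[-4.7,28.3,34.3,-0.75,0,0,1],[-4.7,28.3,34.3,-0.75,0,0,1],[-4.7,28.3,34.3,-0.75,0,0,1],[-4.7,28.3,34.3,-0.75,0,0,1],[-4.7,28.3,34.3,-0.75,0,0,1],[-4.7,62.5,47.8,-1.25,0,0,1],[-4.7,62.5,47.8,-1.25,0,0,1],[-4.7,62.5,47.8,-1.25,0,0,1],[-4.7,62.5,47.8,-1.25,0,0,1],[-4.7,62.5,47.8,-1.25,0,0,1],[-4.7,62.5,47.8,-1.25,0,0,1],[-4.7,62.5,47.8,-1.25,0,0,1],[-4.7,62.5,47.8,-1.25,0,0,1],[-4.7,62.5,47.8,-1.25,0,0,1],[-4.7,62.5,47.8,-1.25,0,0,1]]' 40
python3 - <<'E'
from go import *
from plant import imaging
st=arm.sense();s=imaging.snapshot("wrist")
im=cv2.cvtColor(s["pixels"],cv2.COLOR_RGB2BGR)
for P in ([.4262,.2165,.105],[.5325,.193,.164]):
    u=proj(s,P,st);print(u);cv2.drawMarker(im,tuple(int(round(v)) for v in u),(0,0,255),0,15,1)
cv2.imwrite("pics/w1.png",im)
print(st["position"],st["joints"].round(3),rel([.426,.2165,.24],tgt(.15,0,-1)))
E
```

```text
time: 2.2
position: [0.4261, 0.2161, 0.2398]
tcp_rot: [0.461, -0.536, 0.462, 0.536]
contact_force: [-0.4, -1.1, 1.1]
grip_width: 1.001
[323.88432256 217.56220186]
[155.03119924 176.82464011]
[0.42609385 0.2160953  0.23978741] [ 8.100e-01  9.800e-02 -2.580e-01 -1.000e-03 -1.216e+00 -6.610e-01] (array([-0.01,  0.01,  0.1 ]), array([-0.002,  0.   , -0.001]))
```

```bash
sleep 1
```

```text
(no output)
```

View pics/w1.png

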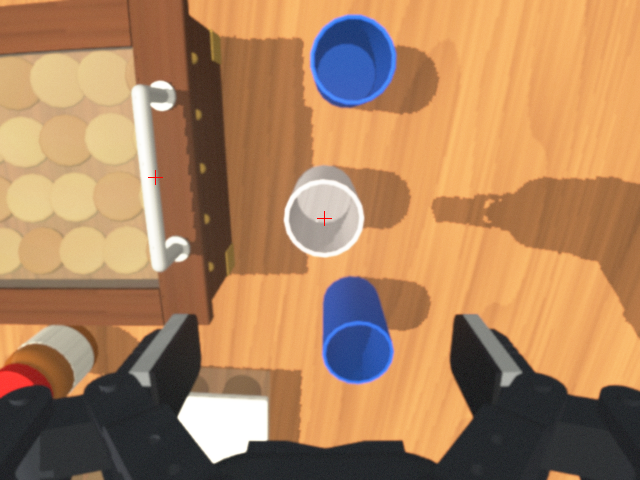

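The wrist view shows the tin's rim centred at (324,218), exactly on the prediction. The handle bar's mid is near (151,178), about 3 mm further in +x than the marker, so the handle is at about (0.535,0.192). Descending and gripping.

```bash
python3 -m creep '[[5,0,0.1,0,0,0,1],[10,0,0.1,0,0,0,1],[14,0,0.1,0,0,0,1],[17.5,0,0.1,0,0,0,1],[17.5,0,0.1,0,0,0,1],[17.5,0,0.1,0,0,0,1],[17.5,0,0.1,0,0,0,-1],[17.5,0,0.1,0,0,0,-1],[17.5,0,0.1,0,0,0,-1],[17.5,0,0.1,0,0,0,-1],[17.5,0,0.1,0,0,0,-1],[17.5,0,0.1,0,0,0,-1],[17.5,0,0.1,0,0,0,-1],[17.5,0,0.1,0,0,0,-1],[17.5,0,0.1,0,0,0,-1],[17.5,0,0.1,0,0,0,-1]]' 40
```

```text
time: 3.85
position: [0.4259, 0.2165, 0.0648]
tcp_rot: [0.462, -0.535, 0.462, 0.536]
contact_force: [0.0, -0.0, 0.1]
grip_width: -0.001
```

The grip reads fully shut, so the tin may have been missed. Looking.

```bash
python3 - <<'E'
from go import *
from plant import imaging
st=arm.sense();print(st)
for n in("wrist","scene","top"):
    s=imaging.snapshot(n);im=cv2.cvtColor(s["pixels"],cv2.COLOR_RGB2BGR)
    if n=="scene": im=cv2.resize(im[120:320,260:500],(720,600))
    cv2.imwrite(f"pics/{n}2.png",im)
E
```

```text
{'time': 3.85, 'joints': array([ 0.8107709 ,  0.28074352, -0.51838011, -0.00101991, -0.77208929,
       -0.6623541 ]), 'joint_velocities': array([-1.48643178e-03,  8.68562689e-05,  1.30854260e-03,  3.84311181e-04,
       -1.21517985e-04,  1.06889523e-03]), 'joint_efforts': array([ 2.74767037e-03, -2.91676927e+01,  1.41391987e+01,  3.14133860e+00,
       -1.19698325e-03, -2.73034182e-07]), 'position': array([0.42594845, 0.21652766, 0.06484731]), 'tcp_rot': array([ 0.46161461, -0.53526692,  0.46188428,  0.53578371]), 'contact_force': array([ 0.00364614, -0.01422596,  0.1466269 ]), 'wrist_torque': array([0.02873995, 0.03584512, 0.01976282]), 'grip_width': -0.0011616615547275695}
```

```bash
sleep 2
```

```text
(no output)
```

View pics/wrist2.png

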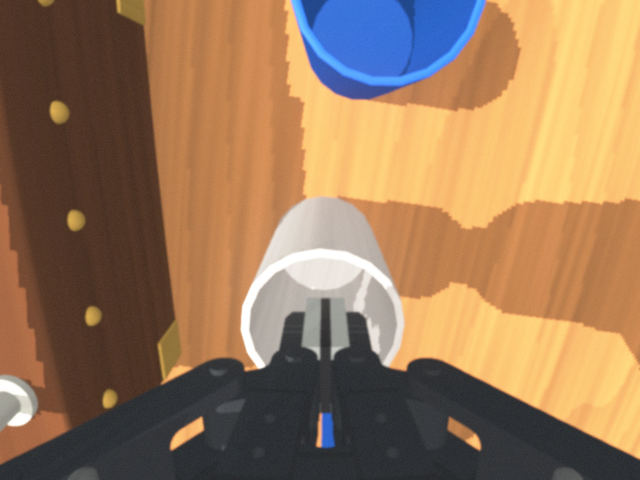

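View pics/scene2.png

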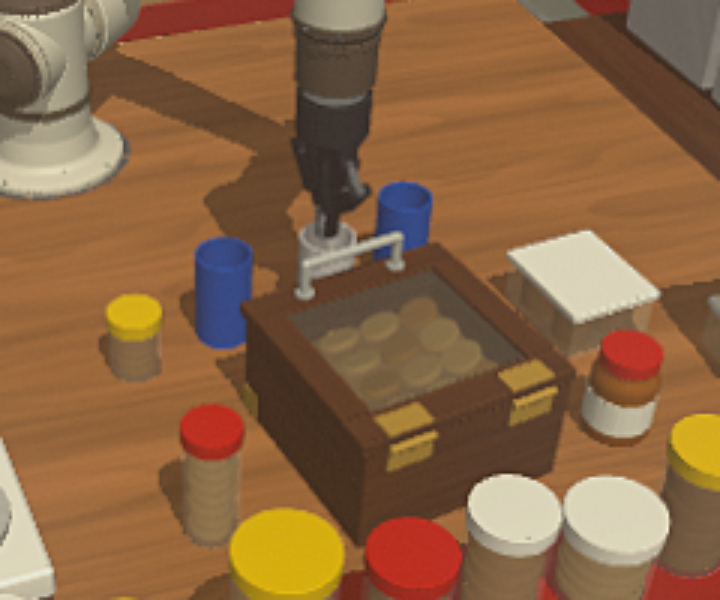

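View pics/top2.png

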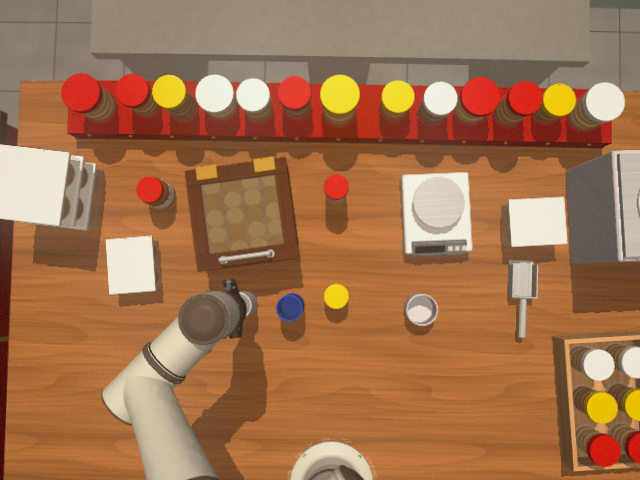

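```bash
python3 - <<'E'
from go import *
from plant import imaging
st=arm.sense();s=imaging.snapshot("wrist")
im=cv2.cvtColor(s["pixels"],cv2.COLOR_RGB2BGR)
print("tcp",proj(s,st["position"],st),"rim pred",proj(s,[.4262,.2165,.105],st),"base pred",proj(s,[.4262,.2165,0],st))
hsv=cv2.cvtColor(im,cv2.COLOR_BGR2HSV)
print("rim px dia at z .105 pred", np.linalg.norm(proj(s,[.4562,.2165,.105],st)-proj(s,[.3962,.2165,.105],st)))
# rim seen centre: row of widest ~ 325, cols 242..404
for r in (320,325,330): print(r,plane(s,(323,r),.105,st))
E
```

```text
tcp [323.45801006 284.05874   ] rim pred [322.36193549 325.18556063] base pred [323.45075187 243.22209277]
rim px dia at z .105 pred 165.01400305866403
320 [0.42627396 0.21441192 0.105     ]
325 [0.42598243 0.21639216 0.105     ]
330 [0.42568847 0.21838901 0.105     ]
```

The tin has not moved: its rim is seen at (323,325) and predicted at (322,325). The closed fingers stand inside it, with no contact force. I'll back out straight up, reopen and check the fingers at each step.

```bash
python3 -m creep '[[-4,0,0,0,0,0,-1],[-8,0,0,0,0,0,-1],[-8,0,0,0,0,0,-1],[-8,0,0,0,0,0,1],[-8,0,0,0,0,0,1],[-8,0,0,0,0,0,1],[-8,0,0,0,0,0,1],[-8,0,0,0,0,0,1],[-8,0,0,0,0,0,1],[-8,0,0,0,0,0,1],[-8,0,0,0,0,0,1]]'
python3 - <<'E'
from go import *
from plant import imaging
st=arm.sense();s=imaging.snapshot("wrist")
cv2.imwrite("pics/w3.png",cv2.cvtColor(s["pixels"],cv2.COLOR_RGB2BGR))
print(st["grip_width"],proj(s,st["position"],st),proj(s,[.4262,.2165,.105],st))
E
```

```text
time: 5.15
position: [0.426, 0.2165, 0.1448]
tcp_rot: [0.462, -0.535, 0.462, 0.536]
contact_force: [0.1, -1.3, -0.6]
grip_width: 0.998
0.9975606721881902 [323.45807527 284.05877891] [323.37163974 256.46386159]
```

```bash
sleep 2
```

```text
(no output)
```

View pics/w3.png

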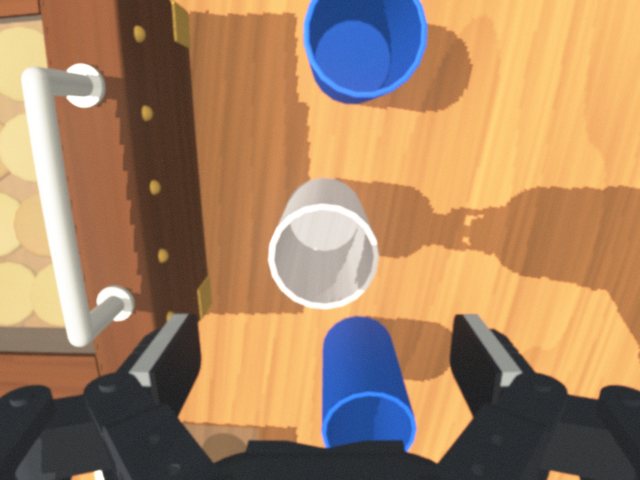

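Fingers are fully open (tips at columns 200 and 455) and the tin is untouched at (323,256). I descend open and look before closing gradually.

```bash
python3 -m creep '[[4,0,0,0,0,0,1],[8,0,0,0,0,0,1],[8,0,0,0,0,0,1],[8,0,0,0,0,0,1]]'
python3 - <<'E'
from go import *
from plant import imaging
st=arm.sense();s=imaging.snapshot("wrist")
cv2.imwrite("pics/w4.png",cv2.cvtColor(s["pixels"],cv2.COLOR_RGB2BGR))
s=imaging.snapshot("scene");im=cv2.cvtColor(s["pixels"],cv2.COLOR_RGB2BGR)
cv2.imwrite("pics/s4.png",cv2.resize(im[130:250,310:450],(700,600),interpolation=cv2.INTER_CUBIC))
E
sleep 1
```

```text
time: 5.6
position: [0.4263, 0.2166, 0.0653]
tcp_rot: [0.461, -0.536, 0.462, 0.536]
contact_force: [0.7, 1.0, 0.6]
grip_width: 0.999
```

```bash
sleep 6
```

```text
(no output)
```

View pics/w4.png

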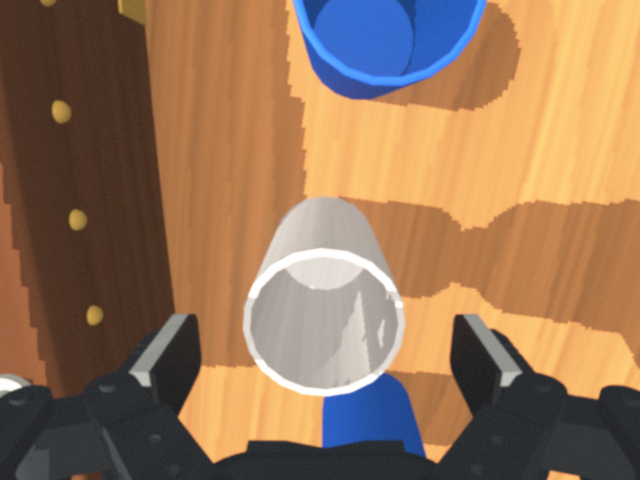

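View pics/s4.png

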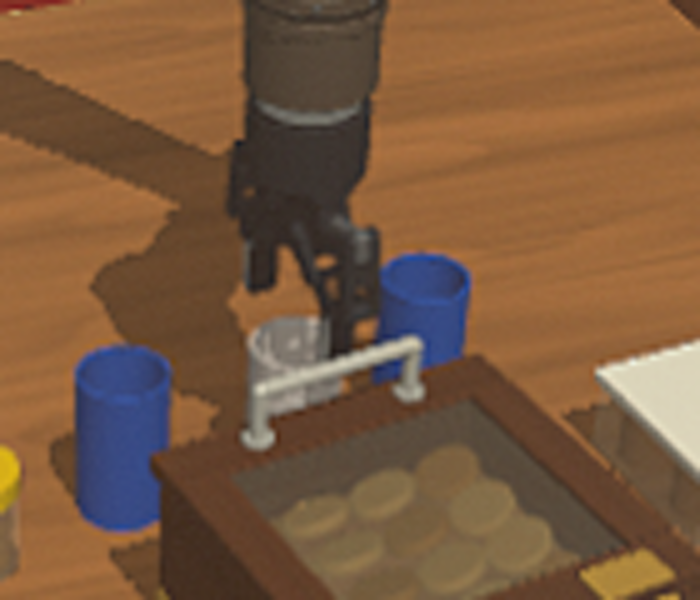

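```bash
python3 - <<'E'
from go import *
from plant import imaging
st=arm.sense();R0=rot(st["tcp_rot"])
s=imaging.snapshot("wrist");s2=imaging.snapshot("scene")
W=lambda t:st["position"]+R0.apply(t)
for t in ([-.013,.0425,.011],[-.013,.0425,-.011],[-.013,.057,.011],[-.013,.057,-.011],[-.045,.0425,-.011],[-.013,-.0425,.011],[-.013,-.0425,-.011],[-.032,.0425,0],[-.032,-.0425,0]):
    u=proj(s2,W(t));print(t,proj(s,W(t),st).round(),"scene",u.round(1),((u-[310,130])*5).round(), W(t).round(3))
u=proj(s2,[.4262,.2165,.105]);print(((u-[310,130])*5).round())
E
```

```text
[-0.013, 0.0425, 0.011] [422. 319.] scene [365.3 196.8] [276. 334.] [0.384 0.222 0.08 ]
[-0.013, 0.0425, -0.011] [425. 271.] scene [359.4 198.5] [247. 343.] [0.387 0.201 0.08 ]
[-0.013, 0.057, 0.011] [455. 319.] scene [363.1 194.6] [265. 323.] [0.369 0.22  0.08 ]
[-0.013, 0.057, -0.011] [460. 271.] scene [357.2 196.3] [236. 331.] [0.373 0.198 0.08 ]
[-0.045, 0.0425, -0.011] [446. 303.] scene [359.7 190.3] [249. 302.] [0.387 0.2   0.112]
[-0.013, -0.0425, 0.011] [225. 319.] scene [378.7 210.5] [343. 402.] [0.468 0.235 0.08 ]
[-0.013, -0.0425, -0.011] [221. 271.] scene [372.6 212.4] [313. 412.] [0.471 0.213 0.08 ]
[-0.032, 0.0425, 0] [434. 315.] scene [362.5 192.8] [263. 314.] [0.385 0.211 0.099]
[-0.032, -0.0425, 0] [212. 315.] scene [376.  206.5] [330. 382.] [0.469 0.224 0.099]
[294. 339.]
```

The picture disagrees with the given tool frame. The open fingertips show about 40 mm further back than the reported TCP, in both wrist and scene views. When shut, they were at rim level (z about 0.105), so they closed just above the tin. I'll measure that offset properly.

```bash
python3 - <<'E'
from go import *
from plant import imaging
st=arm.sense();s=imaging.snapshot("wrist")
R0=rot(st["tcp_rot"]);W=lambda t:st["position"]+R0.apply(t)
print("shut tip (edge z-.011, observed ~ row 298):",[(a,proj(s,W([-a,0,-.011]),st).round()[1]) for a in(0,.01,.02,.03,.04,.05)])
print("open inner corner (obs 455,315):",[(a,proj(s,W([-a,.0425,-.011]),st).round()) for a in(.013,.03,.04,.05,.06)])
print("body edge (obs row ~442):",[(a,proj(s,W([-a,0,-.038]),st).round()[1]) for a in(.073,.09,.1,.113)])
im=cv2.imread("pics/wrist2.png")
cv2.imwrite("pics/w2c.png",cv2.resize(im[230:450,220:430],(573,600)))
E
sleep 1
```

```text
shut tip (edge z-.011, observed ~ row 298): [(0, np.float64(261.0)), (0.01, np.float64(269.0)), (0.02, np.float64(277.0)), (0.03, np.float64(287.0)), (0.04, np.float64(297.0)), (0.05, np.float64(309.0))]
open inner corner (obs 455,315): [(0.013, array([425., 271.])), (0.03, array([435., 286.])), (0.04, array([442., 297.])), (0.05, array([450., 309.])), (0.06, array([459., 323.]))]
body edge (obs row ~442): [(0.073, np.float64(253.0)), (0.09, np.float64(276.0)), (0.1, np.float64(293.0)), (0.113, np.float64(323.0))]
```

```bash
sleep 5
```

```text
(no output)
```

View pics/w2c.png

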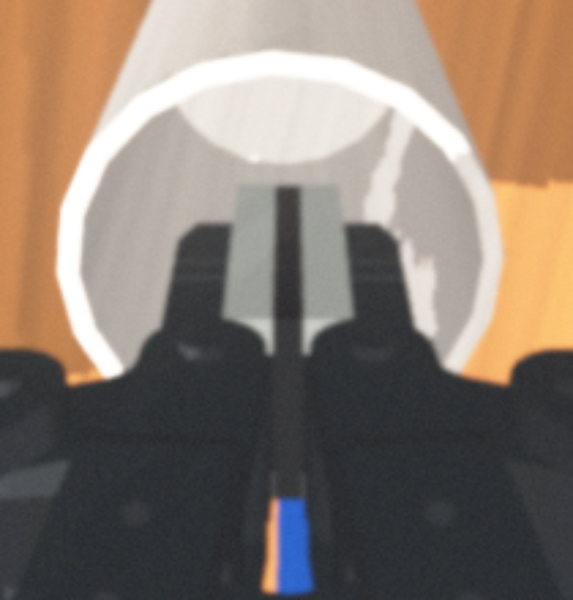

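The shut pads end at row 298, which is about 41 mm behind the reported TCP. Open, they are about 54 mm behind. This fits them closing at z = 0.106, just over the 0.105 rim. So I take the true fingertips as 41 mm short of the reported TCP, and the grasp point as 60 mm behind it. The reported TCP should go to z of about 0.023; then I close gradually.

```bash
python3 -m creep '[[2.2,0,0,0,0,0,1],[4.2,0,0,0,0,0,1],[4.2,0,0,0,0,0,1],[4.2,0,0,0,0,0,0.5],[4.2,0,0,0,0,0,0.5],[4.2,0,0,0,0,0,0.4],[4.2,0,0,0,0,0,0.4],[4.2,0,0,0,0,0,0.2],[4.2,0,0,0,0,0,0.2],[4.2,0,0,0,0,0,-0.2],[4.2,0,0,0,0,0,-0.2]]' 30
python3 - <<'E'
from go import *
from plant import imaging
st=arm.sense();s=imaging.snapshot("wrist")
cv2.imwrite("pics/w5.png",cv2.cvtColor(s["pixels"],cv2.COLOR_RGB2BGR))
print(st["position"],st["grip_width"],st["contact_force"])
E
sleep 1
```

```text
time: 6.95
position: [0.4275, 0.218, 0.0255]
tcp_rot: [0.463, -0.536, 0.46, 0.536]
contact_force: [-1.7, 0.3, 6.5]
grip_width: 0.683
[0.42746355 0.21800353 0.02548835] 0.682507701885065 [-1.71227754  0.28661797  6.47033011]
```

```bash
sleep 5
```

View pics/w5.png

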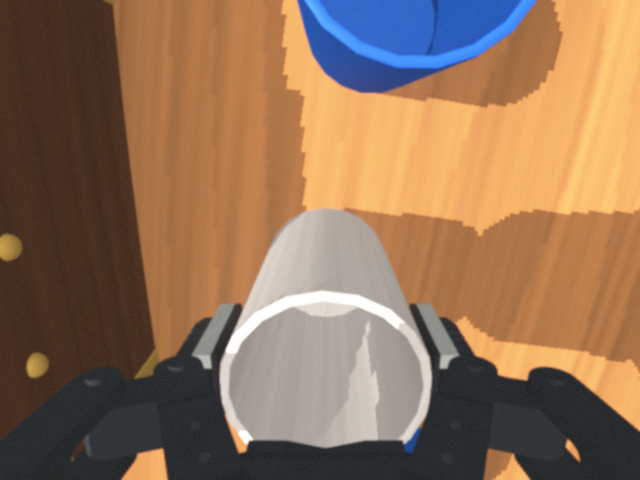

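The tin is held (opening 0.683, about 58 mm). Lifting straight up.

```bash
python3 -m creep '[[-1,0,0,0,0,0,-0.6],[-3,0,0,0,0,0,-1],[-7,0,0,0,0,0,-1],[-12,0,0,0,0,0,-1],[-17,0,0,0,0,0,-1],[-20,0,0,0,0,0,-1],[-20,0,0,0,0,0,-1],[-20,0,0,0,0,0,-1]]' 35
python3 - <<'E'
from go import *
from plant import imaging
st=arm.sense();s=imaging.snapshot("wrist")
cv2.imwrite("pics/w6.png",cv2.cvtColor(s["pixels"],cv2.COLOR_RGB2BGR))
s=imaging.snapshot("scene");im=cv2.cvtColor(s["pixels"],cv2.COLOR_RGB2BGR)
cv2.imwrite("pics/s6.png",cv2.resize(im[80:320,200:520],(800,600),interpolation=cv2.INTER_CUBIC))
print(st["position"],st["grip_width"],st["contact_force"])
print(rel([.6707,-.2382,.225],tgt(.15,0,-1)))
E
sleep 1
```

```text
time: 7.8
position: [0.4263, 0.2171, 0.2258]
tcp_rot: [0.464, -0.535, 0.46, 0.536]
contact_force: [-0.8, 0.7, -2.3]
grip_width: 0.68
[0.42630836 0.21713678 0.22576625] 0.6801177365154866 [-0.7610762   0.67995961 -2.34069614]
(array([ -0.18, -17.52, -48.58]), array([-0.002,  0.002,  0.001]))
```

```bash
sleep 5
```

```text
(no output)
```

View pics/w6.png

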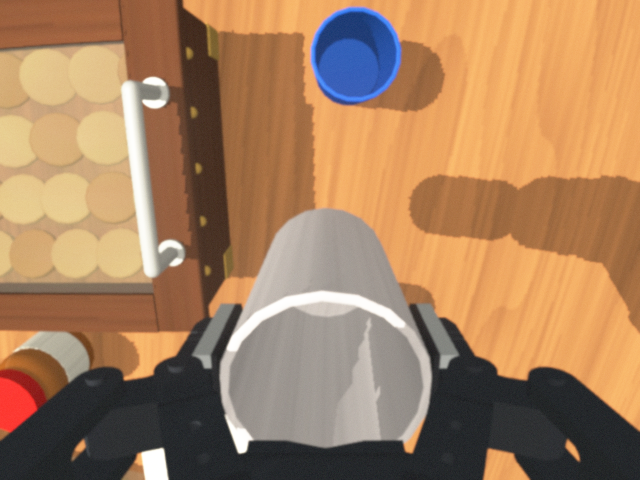

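View pics/s6.png

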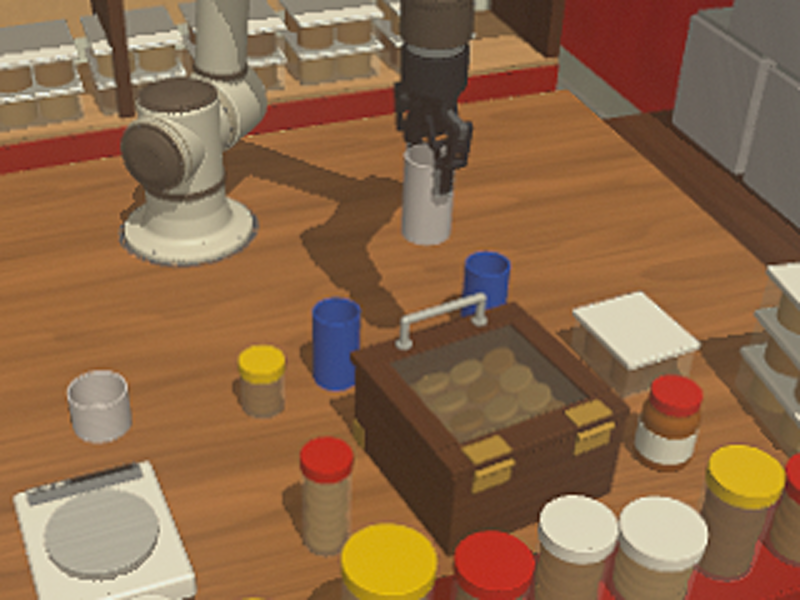

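The tin hangs upright in the grip, with the rim in the same place as at the grasp. Carrying it across at base height 0.20.

```bash
python3 -m creep '[[-0.2,-1.2,-3.5,0,0,0,-1],[-0.2,-2.4,-7,0,0,0,-1],[-0.2,-3.6,-10.5,0,0,0,-1],[-0.2,-5,-14,0,0,0,-1],[-0.2,-6.3,-17.5,0,0,0,-1],[-0.2,-7.6,-21,0,0,0,-1],[-0.2,-8.8,-24.5,0,0,0,-1],[-0.2,-10,-28,0,0,0,-1],[-0.2,-11.3,-31.5,0,0,0,-1],[-0.2,-12.6,-35,0,0,0,-1],[-0.2,-13.8,-38.5,0,0,0,-1],[-0.2,-15.1,-42,0,0,0,-1],[-0.2,-16.4,-45.5,0,0,0,-1],[-0.2,-17.5,-48.6,0,0,0,-1],[-0.2,-17.5,-48.6,0,0,0,-1],[-0.2,-17.5,-48.6,0,0,0,-1]]'
python3 - <<'E'
from go import *
from plant import imaging
st=arm.sense();s=imaging.snapshot("wrist")
im=cv2.cvtColor(s["pixels"],cv2.COLOR_RGB2BGR)
for k in range(24):
    a=k*np.pi/12;u=proj(s,[.6707+.06*np.cos(a),-.2382+.06*np.sin(a),.07],st);cv2.circle(im,tuple(int(round(v)) for v in u),2,(0,0,255),-1)
cv2.imwrite("pics/w7.png",im)
print(st["position"],st["grip_width"],st["contact_force"],st["joints"].round(2))
print(rel([.6707,-.2382,.0955],tgt(.15,0,-1)))
E
sleep 1
```

```text
time: 9.5
position: [0.6696, -0.2388, 0.2219]
tcp_rot: [0.462, -0.533, 0.462, 0.537]
contact_force: [0.5, 0.2, -1.6]
grip_width: 0.681
[ 0.66958847 -0.23876821  0.22187503] 0.6805581625694883 [ 0.5212799   0.22636738 -1.58873396] [-0.12  0.52  0.31 -0.   -1.36  0.26]
(array([12.75, -0.14, -0.07]), array([-0.002,  0.003, -0.003]))
```

```bash
sleep 5
```

```text
(no output)
```

View pics/w7.png

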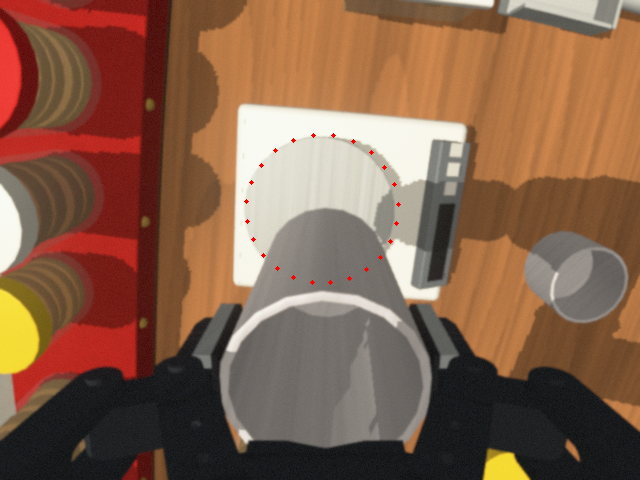

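The pan's predicted outline (red dots) falls on the real one around (322,210), to within 2 px. Lowering.

```bash
python3 -m creep '[[3,-0.2,-0.1,0,0,0,-1],[6,-0.2,-0.1,0,0,0,-1],[9,-0.2,-0.1,0,0,0,-1],[11,-0.2,-0.1,0,0,0,-1],[12.2,-0.2,-0.1,0,0,0,-1],[12.2,-0.2,-0.1,0,0,0,-1],[12.2,-0.2,-0.1,0,0,0,-1],[12.2,-0.2,-0.1,0,0,0,-1]]'
python3 - <<'E'
from go import *
st=arm.sense()
print(st["position"],st["contact_force"],rel([.6714,-.2382,.0955],tgt(.15,0,-1)))
E
```

```text
time: 10.35
position: [0.6724, -0.2384, 0.103]
tcp_rot: [0.462, -0.535, 0.461, 0.536]
contact_force: [-0.5, -0.6, -0.7]
grip_width: 0.68
[ 0.67242876 -0.23839765  0.1029958 ] [-0.45941394 -0.58758617 -0.74413499] (array([0.75, 0.1 , 0.03]), array([-0.002,  0.002, -0.   ]))
```

```bash
python3 -m creep '[[0.4,0.1,0,0,0,0,-1],[0.6,0.1,0,0,0,0,-1],[0.7,0.1,0,0,0,0,-1],[0.7,0.1,0,0,0,0,-1],[0.7,0.1,0,0,0,0,-1]]'; python3 -c "
from plant import imaging;import cv2
s=imaging.snapshot('scene');im=cv2.cvtColor(s['pixels'],cv2.COLOR_RGB2BGR)
cv2.imwrite('pics/s8.png',cv2.resize(im[190:340,150:350],(800,600),interpolation=cv2.INTER_CUBIC))"; sleep 2
```

```text
time: 10.85
position: [0.6714, -0.2386, 0.096]
tcp_rot: [0.462, -0.535, 0.461, 0.536]
contact_force: [0.7, 0.5, -1.5]
grip_width: 0.683
```

```bash
sleep 8
```

```text
(no output)
```

View pics/s8.png

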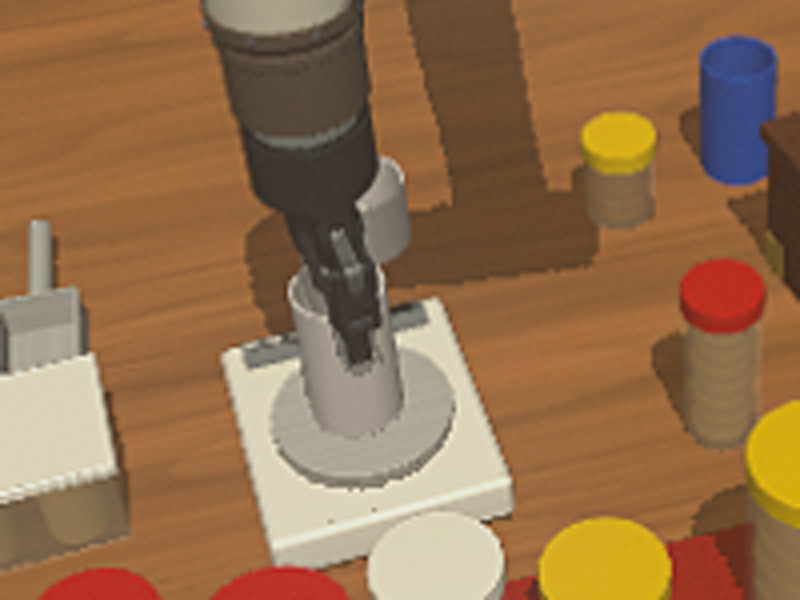

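The tin stands over the pan's middle (base about (355,415) in the crop, pan about (363,415)). I lower the last millimetres until the force shows contact.

```bash
python3 -m creep '[[0.15,0,0,0,0,0,-1],[0.15,0,0,0,0,0,-1],[0.15,0,0,0,0,0,-1]]'
```

```text
time: 11.2
position: [0.6716, -0.2389, 0.0957]
tcp_rot: [0.462, -0.536, 0.461, 0.536]
contact_force: [-2.7, 1.7, 5.7]
grip_width: 0.681
```

Contact: 5.7 N upward and z held at 0.0957. Releasing gently, then up.

```bash
python3 -m creep '[[0,0,0,0,0,0,0.4],[0,0,0,0,0,0,0.5],[0,0,0,0,0,0,0.6],[0,0,0,0,0,0,0.8],[0,0,0,0,0,0,1],[0,0,0,0,0,0,1],[0,0,0,0,0,0,1],[-2,0,0,0,0,0,1],[-5,0,0,0,0,0,1],[-10,0,0,0,0,0,1],[-15,0,0,0,0,0,1],[-17,0,0,0,0,0,1],[-17,0,0,0,0,0,1],[-17,0,0,0,0,0,1]]' 60
python3 - <<'E'
from go import *
from plant import imaging
st=arm.sense();s=imaging.snapshot("wrist")
im=cv2.cvtColor(s["pixels"],cv2.COLOR_RGB2BGR)
for z,r,c in ((.07,.06,(.6707,-.2382)),(.175,.03,(.6707,-.2382))):
  for k in range(24):
    a=k*np.pi/12;u=proj(s,[c[0]+r*np.cos(a),c[1]+r*np.sin(a),z],st);cv2.circle(im,tuple(int(round(v)) for v in u),1,(0,0,255),-1)
cv2.imwrite("pics/w9.png",im);print(st["position"])
print("to handle",rel([.48,.1,.32],tgt(.15,0,-1)),rel([.535,.192,.30],tgt(.15,0,-1)))
E
sleep 2
```

```text
time: 12.6
position: [0.6714, -0.2388, 0.2655]
tcp_rot: [0.462, -0.535, 0.461, 0.536]
contact_force: [0.0, 1.3, -1.0]
grip_width: 0.997
[ 0.67137594 -0.23875204  0.26552514]
to handle (array([-5.48, 13.88, 36.33]), array([-0.001,  0.003, -0.002])) (array([-3.47,  7.08, 44.61]), array([-0.001,  0.003, -0.002]))
```

```bash
sleep 8
```

```text
(no output)
```

View pics/w9.png

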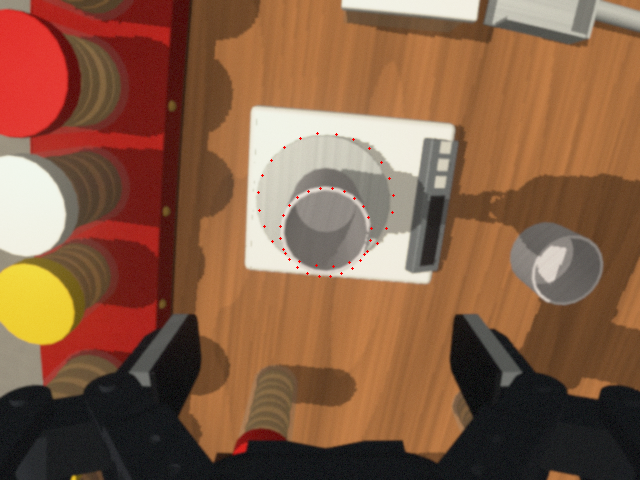

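The tin stands upright and free, its rim at (327,229) against (325,232) for perfectly centred, so about 2 mm off. Now to the handle.

```bash
python3 -m creep '[[-3.5,0.7,4.5,0,0,0,1],[-3.5,1.4,9,0,0,0,1],[-3.5,2.1,13.5,0,0,0,1],[-3.5,2.8,18,0,0,0,1],[-3.5,3.5,22.5,0,0,0,1],[-3.5,4.3,27,0,0,0,1],[-3.5,5,31.5,0,0,0,1],[-3.5,5.7,36,0,0,0,1],[-3.5,6.4,40.5,0,0,0,1],[0,7.1,44.6,0,0,0,1],[2.5,7.1,44.6,0,0,0,1],[2.5,7.1,44.6,0,0,0,1],[2.5,7.1,44.6,0,0,0,1]]'
python3 - <<'E'
from go import *
from plant import imaging
st=arm.sense();s=imaging.snapshot("wrist")
im=cv2.cvtColor(s["pixels"],cv2.COLOR_RGB2BGR)
for P in ([.535,.192,.164],):
    u=proj(s,P,st);print(u);cv2.drawMarker(im,tuple(int(round(v)) for v in u),(0,0,255),0,15,1)
cv2.imwrite("pics/w10.png",im)
print(st["position"],st["joints"].round(2),rel([.535,.192,.24],tgt(.15,0,-1)))
E
sleep 2
```

```text
time: 13.95
position: [0.5346, 0.1914, 0.2396]
tcp_rot: [0.461, -0.535, 0.462, 0.537]
contact_force: [0.4, -0.4, 1.4]
grip_width: 1.001
[322.75342882 239.26186558]
[0.53458188 0.19141413 0.23960531] [ 0.63  0.26 -0.05 -0.   -1.26 -0.48] (array([0.09, 0.03, 0.06]), array([-0.002,  0.002, -0.001]))
```

```bash
sleep 8
```

```text
(no output)
```

View pics/w10.png

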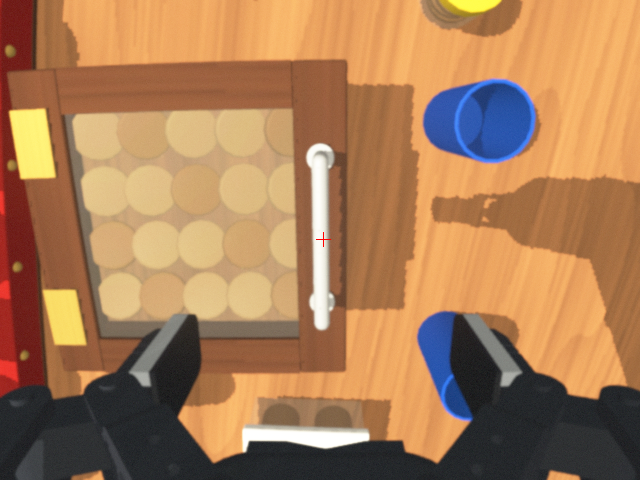

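The bar is seen from (319,150) to (321,325), mid (320.5,238). The marker is at (322.7,239), so the handle is at (0.536,0.192) and the yaw matches. Descending and closing on the bar.

```bash
python3 -m creep '[[4,-0.1,0,0,0,0,1],[8,-0.1,0,0,0,0,1],[11,-0.1,0,0,0,0,1],[13.4,-0.1,0,0,0,0,1],[13.4,-0.1,0,0,0,0,1],[13.4,-0.1,0,0,0,0,1],[13.4,-0.1,0,0,0,0,0],[13.4,-0.1,0,0,0,0,-0.3],[13.4,-0.1,0,0,0,0,-0.6],[13.4,-0.1,0,0,0,0,-0.8],[13.4,-0.1,0,0,0,0,-1],[13.4,-0.1,0,0,0,0,-1],[13.4,-0.1,0,0,0,0,-1],[13.4,-0.1,0,0,0,0,-1]]' 60
python3 - <<'E'
from go import *
from plant import imaging
st=arm.sense();s=imaging.snapshot("wrist")
cv2.imwrite("pics/w11.png",cv2.cvtColor(s["pixels"],cv2.COLOR_RGB2BGR))
s=imaging.snapshot("scene");im=cv2.cvtColor(s["pixels"],cv2.COLOR_RGB2BGR)
cv2.imwrite("pics/s11.png",cv2.resize(im[130:300,310:510],(706,600),interpolation=cv2.INTER_CUBIC))
print(st["position"],st["grip_width"],st["contact_force"])
E
sleep 2
```

```text
time: 15.4
position: [0.5372, 0.1921, 0.1074]
tcp_rot: [0.462, -0.535, 0.461, 0.536]
contact_force: [3.0, 0.7, 0.9]
grip_width: 0.09
[0.53719085 0.19212402 0.10744671] 0.08997528010946503 [3.01821396 0.68128798 0.94681364]
```

```bash
sleep 8
```

```text
(no output)
```

View pics/w11.png

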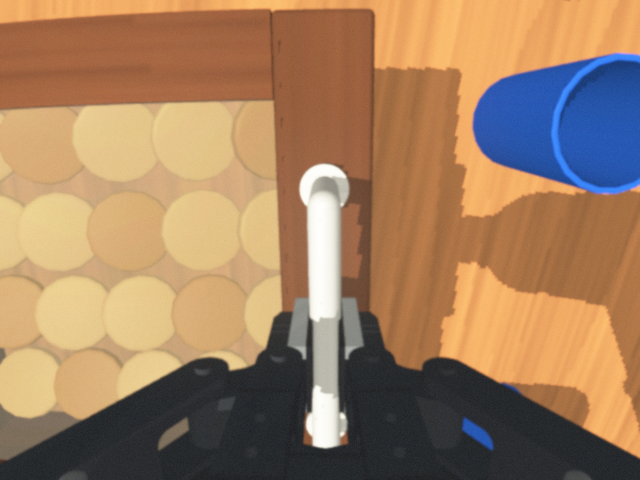

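View pics/s11.png

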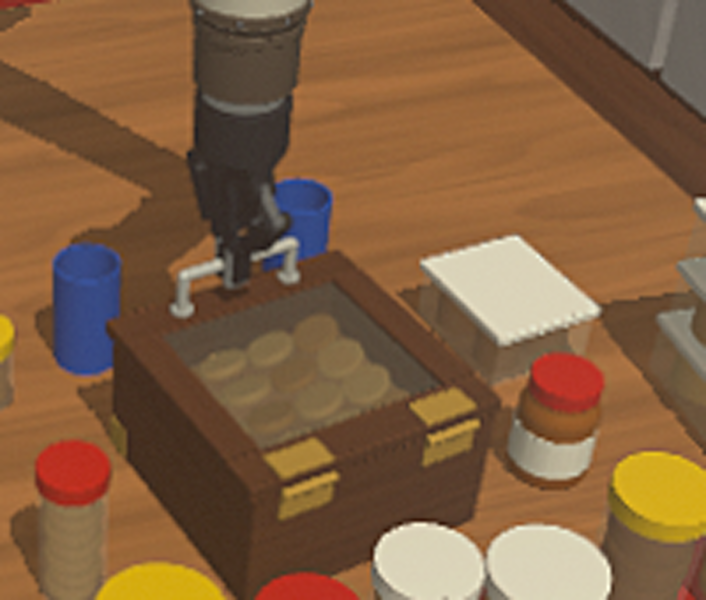

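The pads hold the bar (opening 0.09, bar between them at about (325,320)). Working out the arc rows to raise the lid, with the tool leaning half the lid angle.

```bash
cat > arc.py <<'E'
from go import *
PSI=.15; HB=np.array([.5365,.192,.164]); bx=np.array([np.cos(PSI),np.sin(PSI),0]); Z=np.array([0,0,1.])
HINGE=HB+.21*bx-.049*Z
def bar(phi): return HINGE+.21*(-np.cos(phi)*bx+np.sin(phi)*Z)+.049*(np.sin(phi)*bx+np.cos(phi)*Z)
def rows(phis,g=.0566,st=None):
    st=st or arm.sense()
    for p in phis:
        p=np.radians(p);Rt=tgt(PSI,p/2,-1);d,r=rel(bar(p)+g*Rt.apply([1,0,0]),Rt,st);print(np.degrees(p).round(1),d,r)
E
python3 -c "
from arc import *
print(HINGE);rows([0,2,5,8,12,16,20,24])"
```

```text
[0.74414193 0.22338201 0.115     ]
0.0 [ 0.    0.07 -0.  ] [-0.001  0.002  0.001]
2.0 [-0.73 -0.02 -0.  ] [-0.001  0.002  0.019]
5.0 [-1.81 -0.19  0.  ] [-0.001  0.002  0.045]
8.0 [-2.89 -0.43  0.  ] [-0.001  0.002  0.071]
12.0 [-4.29 -0.82  0.01] [-0.001  0.002  0.106]
16.0 [-5.65 -1.31  0.01] [-0.001  0.002  0.141]
20.0 [-6.97 -1.9   0.01] [-0.001  0.002  0.176]
24.0 [-8.24 -2.57  0.02] [-0.001  0.002  0.211]
```

```bash
python3 -m creep '[[-0.7,-0.05,0,0,0,0.02,-1],[-1.8,-0.2,0,0,0,0.045,-1],[-2.9,-0.45,0,0,0,0.07,-1],[-4.3,-0.85,0,0,0,0.105,-1],[-5.6,-1.35,0,0,0,0.14,-1],[-7,-1.95,0,0,0,0.175,-1],[-8.2,-2.6,0,0,0,0.21,-1],[-8.2,-2.6,0,0,0,0.21,-1],[-8.2,-2.6,0,0,0,0.21,-1]]' 60
python3 - <<'E'
from arc import *
from plant import imaging
st=arm.sense()
print(st["position"],st["grip_width"],st["contact_force"],st["wrist_torque"].round(2),st["joints"].round(2))
s=imaging.snapshot("scene");im=cv2.cvtColor(s["pixels"],cv2.COLOR_RGB2BGR)
cv2.imwrite("pics/s12.png",cv2.resize(im[100:300,290:510],(660,600),interpolation=cv2.INTER_CUBIC))
rows([24,28,32,36,40,44,47,50])
E
sleep 2
```

```text
time: 16.4
position: [0.5609, 0.1959, 0.1878]
tcp_rot: [0.403, -0.483, 0.515, 0.582]
contact_force: [-2.5, 1.7, -3.7]
grip_width: 0.092
[0.56090674 0.19592365 0.18776643] 0.09211212417273615 [-2.4527049   1.67487329 -3.65644041] [ 0.48  0.3  -0.02] [ 0.56  0.46  0.13 -0.09 -1.43 -0.39]
24.0 [-0.22 -0.1  -0.03] [-0.001  0.003 -0.003]
28.0 [-1.57 -0.59 -0.02] [-0.001  0.003  0.032]
32.0 [-2.87 -1.17 -0.02] [-0.001  0.003  0.067]
36.0 [-4.12 -1.83 -0.01] [-0.001  0.003  0.102]
40.0 [-5.31 -2.58 -0.01] [-0.001  0.003  0.137]
44.0 [-6.44 -3.42 -0.01] [-0.001  0.003  0.172]
47.0 [-7.25 -4.09 -0.  ] [-0.001  0.003  0.198]
50.0 [-8.01 -4.8  -0.  ] [-0.001  0.003  0.224]
```

```bash
sleep 8
```

```text
(no output)
```

View pics/s12.png

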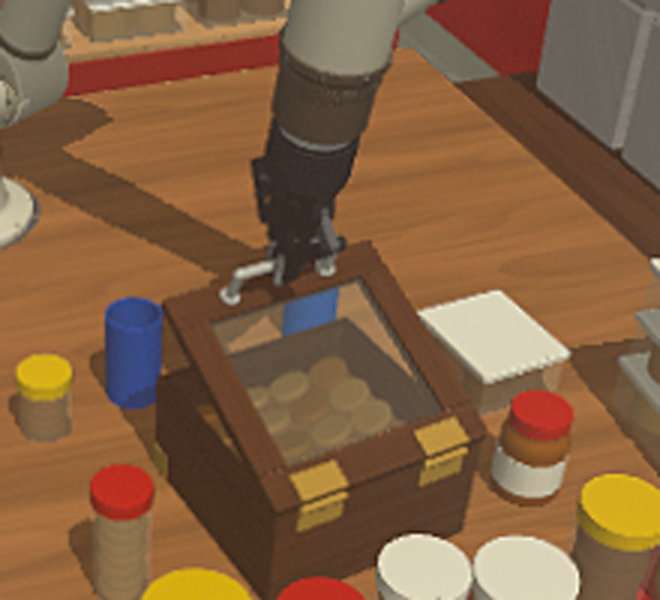

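The lid is coming up and the bar is held at crop (290,268). Forces are small. Continuing to 50°.

```bash
python3 -m creep '[[-0.6,-0.2,0,0,0,0.01,-1],[-1.6,-0.6,0,0,0,0.03,-1],[-2.9,-1.15,0,0,0,0.065,-1],[-4.1,-1.85,0,0,0,0.1,-1],[-5.3,-2.6,0,0,0,0.135,-1],[-6.4,-3.4,0,0,0,0.17,-1],[-7.3,-4.1,0,0,0,0.2,-1],[-8,-4.8,0,0,0,0.225,-1],[-8,-4.8,0,0,0,0.225,-1],[-8,-4.8,0,0,0,0.225,-1],[-8,-4.8,0,0,0,0.225,-1]]' 60
python3 - <<'E'
from arc import *
from plant import imaging
st=arm.sense()
print(st["position"],st["grip_width"],st["contact_force"],st["wrist_torque"].round(2),st["joints"].round(2))
rows([50])
B=st["position"]-.0566*rot(st["tcp_rot"]).as_matrix()[:,0];v=B-HINGE
print("bar",B,"phi",np.degrees(np.arctan2(v[2],-v@bx)-np.arctan2(.049,.21)),"r",np.linalg.norm(v),"exp",np.hypot(.21,.049))
for n in("scene","wrist","top"):
  s=imaging.snapshot(n);im=cv2.cvtColor(s["pixels"],cv2.COLOR_RGB2BGR)
  if n=="scene": im=cv2.resize(im[70:290,280:520],(655,600),interpolation=cv2.INTER_CUBIC)
  cv2.imwrite(f"pics/{n}13.png",im)
E
sleep 2
```

```text
time: 17.55
position: [0.6235, 0.206, 0.2569]
tcp_rot: [0.335, -0.423, 0.566, 0.624]
contact_force: [-4.1, 3.3, 0.8]
grip_width: 0.092
[0.62347001 0.20601076 0.25691182] 0.09221811846435478 [-4.14692869  3.29226729  0.84699655] [ 0.9   0.39 -0.36] [ 0.49  0.69  0.67 -0.16 -1.96 -0.37]
50.0 [ 0.05 -0.08 -0.09] [ 0.001  0.003 -0.001]
bar [0.64719286 0.20942236 0.30818703] phi 49.980802478666256 r 0.2165992187644661 exp 0.21564090521049106
```

```bash
sleep 9
```

```text
(no output)
```

View pics/scene13.png

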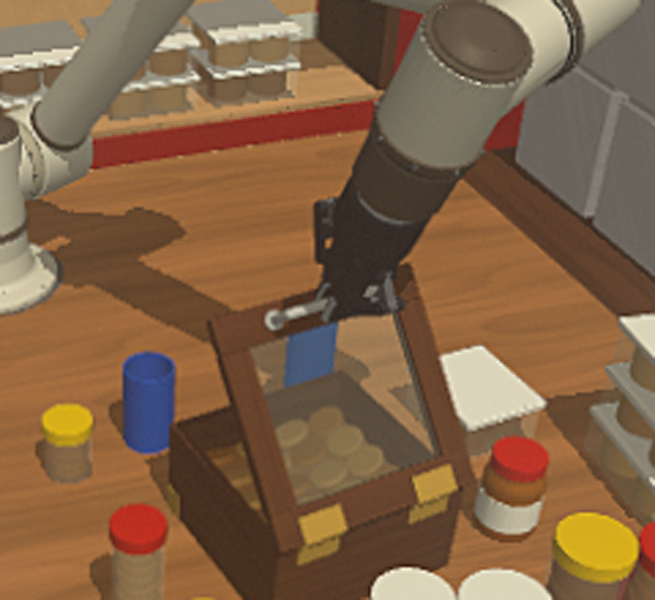

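View pics/wrist13.png

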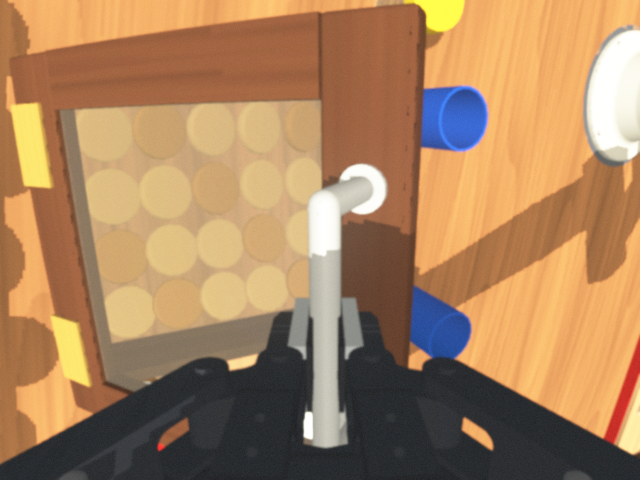

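View pics/top13.png

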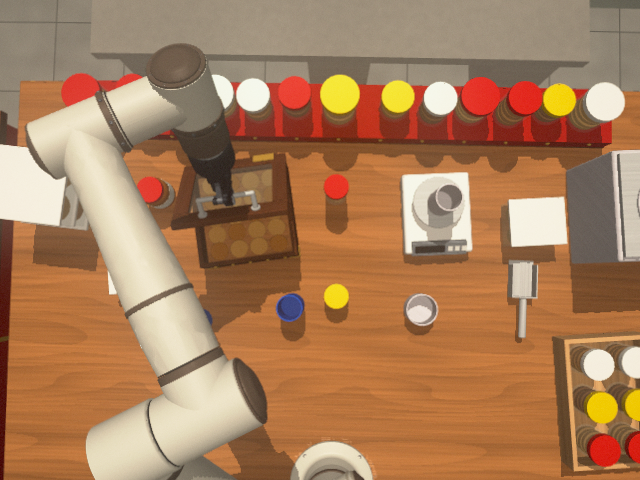

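The lid is up. The scene shows it raised with the bar in the pads at crop (335,305); the top view shows it foreshortened, and the tin on the pan at (447,198). As an independent angle check, I project the lid's front corner, and the bar's post end, for 45, 50 and 55 degrees into the views.

```bash
python3 - <<'E'
from arc import *
from plant import imaging
st=arm.sense();S={n:imaging.snapshot(n) for n in("top","scene","wrist")}
by=np.array([-np.sin(PSI),np.cos(PSI),0])
def P(phi,d,h,y): 
    u=-np.cos(phi)*bx+np.sin(phi)*Z;n=np.sin(phi)*bx+np.cos(phi)*Z;return HINGE+d*u+h*n+y*by
col={45:(0,255,0),50:(0,0,255),55:(255,0,0)}
for n,s in S.items():
    im=cv2.cvtColor(s["pixels"],cv2.COLOR_RGB2BGR).copy()
    box={"top":(160,140,310,260),"scene":(320,150,480,270),"wrist":(240,0,560,240)}[n]
    k=800/(box[2]-box[0]);a=cv2.resize(im[box[1]:box[3],box[0]:box[2]],None,fx=k,fy=k,interpolation=cv2.INTER_CUBIC)
    for p,c in col.items():
        f=np.radians(p)
        L=[P(f,.224,.014,-.114),P(f,.224,.014,.114),P(f,.21,.049,-.052),P(f,.21,.049,.052)]
        for Q in L:
            u=(proj(s,Q,st)+.5-np.array(box[:2]))*k;cv2.drawMarker(a,(int(u[0]),int(u[1])),c,cv2.MARKER_CROSS,14,1)
    cv2.imwrite(f"pics/ang_{n}.png",a[:600])
E
sleep 2
sleep 9
```

```text
(no output)
```

View pics/ang_top.png

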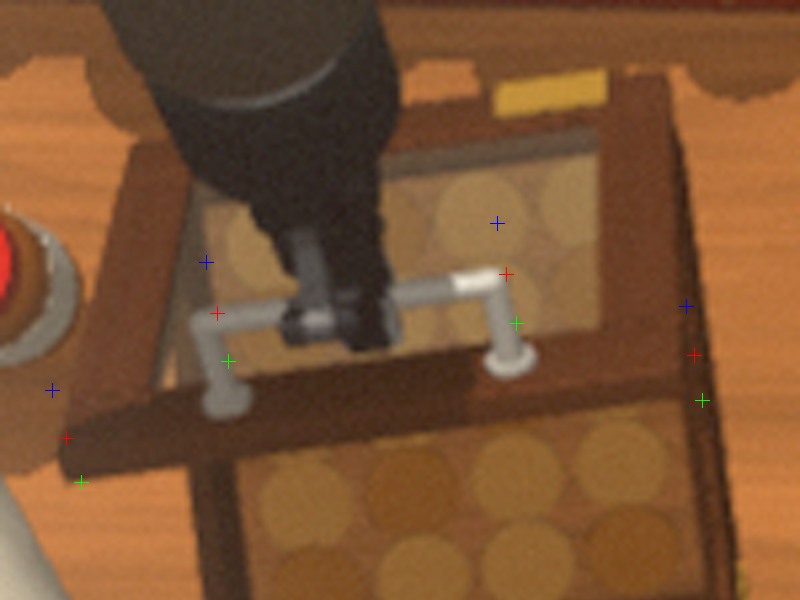

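View pics/ang_scene.png

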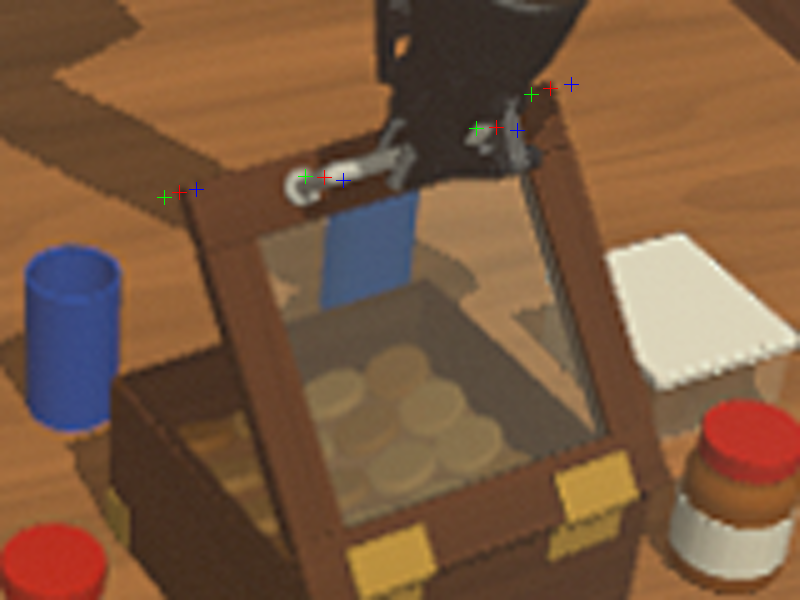

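View pics/ang_wrist.png

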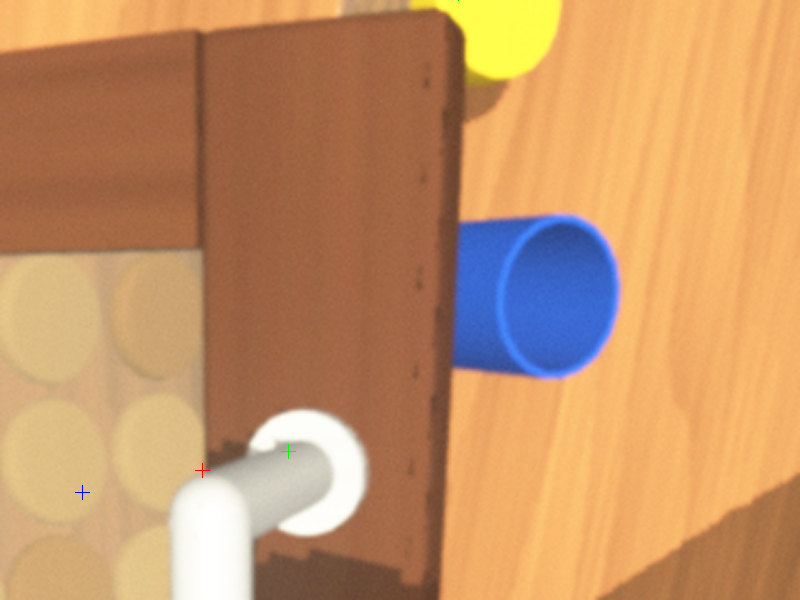

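The red 50° marks fit. Top view: bar ends about 7 crop px low of red, where 5° is 49 px, so about 49.3°. Wrist: about 49.6°. Left lid corner: about 49.9°. Right lid corner: about 48°. I nudge about 0.5° up and do the last checks, including the tin on the pan and the bystanders.

```bash
python3 -m creep '[[-0.12,-0.12,0,0,0,0,-1],[-0.12,-0.12,0,0,0,0,-1],[-0.12,-0.12,0,0,0,0,-1],[-0.12,-0.12,0,0,0,0,-1]]' 60
python3 - <<'E'
from arc import *
from plant import imaging
st=arm.sense()
print(st["position"],st["grip_width"],st["contact_force"],st["joint_velocities"].round(3))
B=st["position"]-.0566*rot(st["tcp_rot"]).as_matrix()[:,0];v=B-HINGE
print("bar",B,"phi",np.degrees(np.arctan2(v[2],-v@bx)-np.arctan2(.049,.21)),"r",np.linalg.norm(v))
s=imaging.snapshot("top");im=cv2.cvtColor(s["pixels"],cv2.COLOR_RGB2BGR)
a=cv2.resize(im[150:340,310:490],(568,600),interpolation=cv2.INTER_CUBIC);k=568/180
for z,r in((.07,.06),(.175,.03)):
  for t in range(24):
    u=(proj(s,[.6707+r*np.cos(t*np.pi/12),-.2382+r*np.sin(t*np.pi/12),z])+.5-[310,150])*k;cv2.circle(a,(int(u[0]),int(u[1])),1,(0,0,255),-1)
cv2.imwrite("pics/fin_top.png",a)
old=cv2.imread("pics/top0.png");d=cv2.absdiff(old,im).max(2)
cv2.imwrite("pics/fin_diff.png",((d>40)*255).astype(np.uint8))
s=imaging.snapshot("scene");cv2.imwrite("pics/fin_scene.png",cv2.cvtColor(s["pixels"],cv2.COLOR_RGB2BGR))
E
sleep 2
```

```text
time: 18.25
position: [0.6247, 0.2062, 0.2576]
tcp_rot: [0.334, -0.422, 0.566, 0.624]
contact_force: [-3.3, 1.7, -0.6]
grip_width: 0.092
[0.62467928 0.20621555 0.2575993 ] 0.09217581273945438 [-3.34889528  1.70686977 -0.55060165] [ 0.001 -0.001 -0.     0.001 -0.002  0.   ]
bar [0.64843295 0.20963222 0.3088599 ] phi 50.357923967766304 r 0.21663547073150127
```

```bash
sleep 9
```

```text
(no output)
```

View pics/fin_top.png

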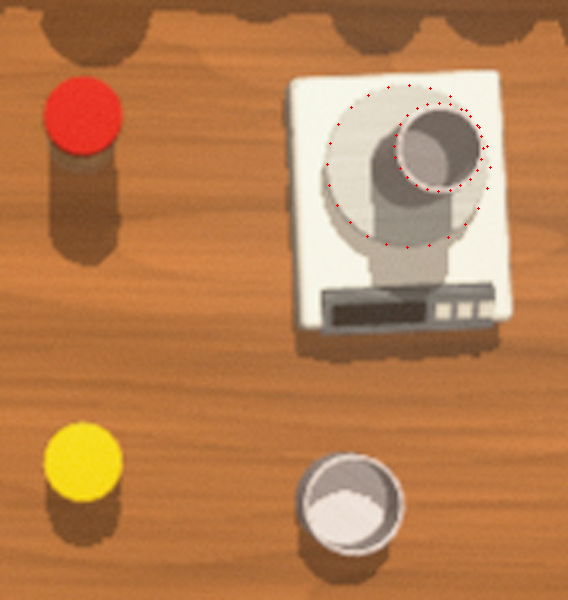

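View pics/fin_scene.png

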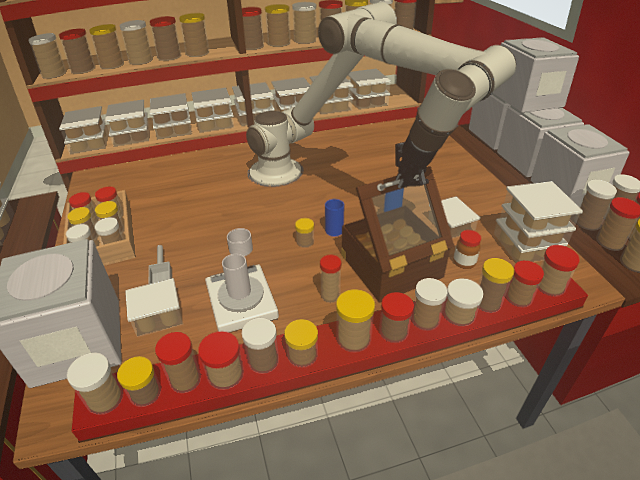

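View pics/fin_diff.png

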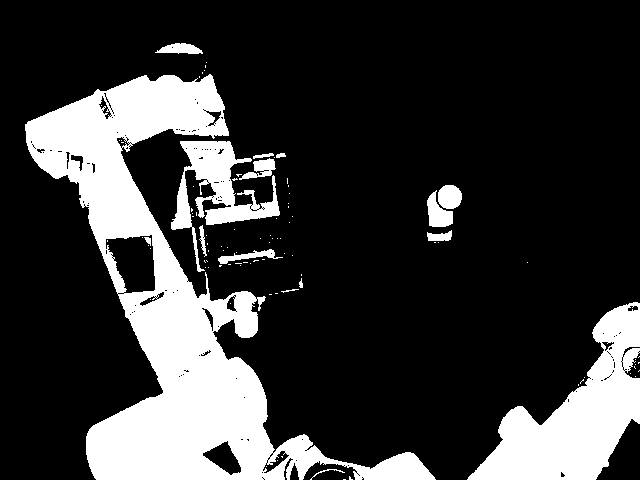

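Tin rim and pan outlines fall on the predicted circles. The difference picture shows changes only at the tin, the lid and the arm. The left blue tin and left tub are partly hidden by the arm. Handing in.

```bash
python3 -c "
from plant import hand_in
print(hand_in())"
```

```text
the job is handed in; nothing more can be done
None
```

The job is handed in at about 18.4 s of the 56 s. The tall tin stands upright and released on the scale's pan, and the arm is still holding the lid open by its handle at about 50°.

**What I did:**
- I took the bare-metal tin of 60 mm diameter from between the two blue look-alikes.
- I set it on the pan until the force showed contact (5.7 N), let go, and then raised the lid by the bow handle with a 60 N grip setting.

**Last checks:**
- **Tin:** it is within about 2 mm of the pan's centre in the wrist view. In the top view the rim falls on its predicted circle.
- **Lid angle:** the arm's position gives 50.4°. Most camera estimates were 49.3–49.9° before a final nudge of about 0.4–0.5° up. One lid corner read about 48°, which I put down to a small error in the bin's measured turn.
- **Hold:** the arm was still, the bar was between the pads, and the force at the tool was under 5 N.
- **Other things:** the top view before and after shows nothing else moved. The left tub and the left blue tin were partly hidden by the arm, so I could not fully check them.

**What failed or disagreed:**
- **First grasp missed:** the jaws shut in the mouth of the tin, just above the rim, without touching it.
- **Tool frame:** the pictures put the real fingertips about 41 mm short of the reported TCP (the tool's end point). I corrected for this from then on, and both later grasps held.

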